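Draw a battery pack out of the tester's side bay and put it in the charger

ROBOT

A 6-joint arm with a two-finger parallel gripper is mounted at the origin on the work surface. World frame = base frame: x ahead of the robot, y to its left, z up, the work surface at z = 0. Lengths are in m, angles in rad, forces in N, time in s.
With the tool pointing down it reaches from about 0.425 to 0.95 m from the base axis. Payload 3.5 kg.
Tool frame: the origin (TCP) lies at the very end of the fingers, on their centre line; the grasp point (between the pads) lies 19 mm behind it; z points along the fingers, y is the line along which they close (so a half turn about z gives the same grasp; the last joint's range is limited). The gripper opens to 85 mm and grips with 20 to 120 N. Pads are 22 mm wide; open, the fingers measure 114 mm over their backs; the gripper's body (76 mm by 85 mm) begins 54 mm behind the grasp point. The pads swing forward as they close: fully open they stand 13 mm farther back than shut.
Start: joints at [0.962, 0.286, 1.577, -0, 1.279, -0.15], TCP at [0.299, 0.605, 0.231] pointing down, gripper open.
Joint ranges: [-2.77, 2.77], [-0.9, 2.22], [0.21, 2.48], [-1.53, 4.67], [0.24, 2.81], [-2.84, 2.84]. Speed limits (rad/s): [2.79, 2.79, 3.14, 3.14, 3.14, 3.14].

INTERFACE

Orientations are given as a unit quaternion [x, y, z, w].
In Python, from plant import ctrl, optics, sign_off gives the robot as it stands.
- The arm moves only by the shell command python3 -m creep 'ROWS' [FORCE]. ROWS is JSON, a list of rows, each an object of numbers: "x", "y", "z": the shift along the tool's x, y, z in mm; "rx", "ry", "rz": the turn, a rotation vector about the tool's x, y, z in degrees; "grip": the opening, from 0 (shut) to 1 (fully open). In form: [{"x": .., "y": .., "z": .., "rx": .., "ry": .., "rz": .., "grip": ..}, ...]. A call has exactly 10 rows; each row shifts and turns the commanded pose from where the row before left it, along the tool's axes as they then stand; what a row does not reach is not made up. A row lasts 1/12 s, in which the tool goes at most 41.7 mm and 7.16 degrees, less where a joint would pass 70% of its speed; a pose out of reach is approached as far as the arm can. A call with a gripper value outside its range is refused whole. The fingers move at their own pace and stop on an object; FORCE is the grip in N (left out, the last holds). Time passes only in rows, so rows that do not move let the fingers close, or fill a call up. It gives the time, the measured TCP pose, the force, the opening and the grip force at its end, in the units of the state.
- ctrl.get_state(): the state, without advancing time (a new reading comes with each control period).
- optics.read_camera(name): name is "scene" or "side" or "wrist"; returns a dict with "color" (400x640x3 uint8, blue, green, red), "K" (3x3 intrinsics, pixels), "R" (3x3) and "t" (3): a world point X has camera coordinates R X + t. Camera axes: x right, y down, z forward; pixel columns grow to the right and rows downward; lengths in m; the calibration is good to about 2 mm. A picture is of the moment at which its call begins. There is no depth.
- sign_off(): hands the job in; it is judged then, once.
The state is a dict: "time": time; "qpos": joint angles; "dq": joint speeds; "joint_efforts": joint torques, N m; "eef_pos": TCP position; "tcp_rot": TCP orientation; "contact_force": force on the tool from outside, world axes, zero at the start; "wrist_torque": the same for the moment, N m; "opening": opening from 0.0 (shut) to 1.0 (fully open); "finger_force": force on a finger pad.
Only numpy, scipy, OpenCV 4.12 (cv2) and the standard library are available. Lean on these libraries where they do the work, as an engineer would, in place of code of your own. Each camera call takes 0.05 s, during which the arm holds its last target. There are 200 camera calls.

TASK

Draw the battery pack by its pull handle out through the opening in the side of the tester (a power supply sits on top of it), then lay it flat in the empty charger cradle and slide it fully home, contacts first under the lip and against the end wall, with the handle pointing out of the cradle's open end. Do not drop the pack, let go of it when done, and leave the multimeter, mug and screwdriver where they are.

Things in the scene. Friction and masses are not known exactly. Their poses are not given: they have to be found in the camera images.
- pack_center (a point): centre, half-way up, of the battery pack without its handle: a black flat box 80 mm long (x), 50 wide (y), 26 high (z), about 0.25 kg. Own x runs from the pull handle to the brass contacts at the far end, z is up. At the start it lies level in the tester's bay, its handle end flush with the opening or up to 8 mm out
- pack_grip (a point): point on the pack's pull handle, 60 mm from pack_center along the pack's -x, at middle height; axes as the pack's. The handle is a black bar on the middle of the body's -x end, 36 mm long (x), 16 wide (y), 18 high (z), the point 20 mm out from the body. Pinch its 16 mm width, along y
- tester: fixed stack: white battery tester 170 mm deep (x), 200 wide (y), 84 high, with a grey power supply on it, up to 170 mm. Origin on the table under the tester's centre; -x is the front with the opening, at x = -85 mm. The power supply's front stands 10 mm proud of it. A gripper pointing straight down does not fit beside it: lean it back 30 to 45 degrees, fingertips towards the bay
- bay_mouth (a point): point on the tester's front face in the middle of its opening, 43 mm above the table, as high as the pack's centre. Opening 56 mm wide, 32 high (30 to 62 mm above the table); bay 92 mm deep with a level floor. Own x points into the bay, y along the face. Draw the pack straight out along -x; it is free when its centre is over 40 mm outside
- charger: fixed grey charger cradle, 78 mm wide. Origin on the table right under the centre of a pack fully home; x points from its open end to its end wall. Pack floor 22 mm above the table, x = -40 mm to the end wall at +40. Side walls 10 mm above the floor, 58 apart inside, x = -30 to +40. Housing beyond the end wall to x = 90 mm, 68 high. A home pack's handle hangs free outside the open end
- cradle_home (a point): where pack_center is when the pack is fully home: 35 mm above the charger's origin; axes as the charger's. The pack's x must then point along this x
- lip_edge (a point): middle of the lower edge of the charger's lip, at x = 27 mm and 54 mm above the table (32 above the pack floor). The lip covers the last 13 mm of floor before the end wall, over the full width, so the pack is laid down short of it and then slid in along x
- meter: bystander: loose hand multimeter lying flat, 150 x 75 x 32 mm, origin at the centre of its underside. It and the charger stand beside each other, either one nearer the robot
- mug: bystander: white mug, 80 mm across, 90 mm high, origin at the centre of its underside
- driver: bystander: screwdriver lying on the table, about 160 mm long, along its own x
There are look-alikes about, which are no part of the job. Of the things like the part that bears pack_center, leave any that is red; of the rest the smaller one is meant.

How it is judged:
By the outcome, as a careful person would: the job done as asked, in the order asked, and still so for the second after the job is handed in, with the robot touching nothing.
It also fails if it takes over 48 s, if anything falls off the work surface, if the arm or the gripper's body presses on something with over 40 N, if the wrist force passes 120 N, or if a joint passes its speed limit or range.

## Working session

There is one attempt and no reset: what is moved stays moved. The work goes in short steps, Python scripts to look and compute and a shell command to move; the robot and the scene stay as the last step left them, time stands still between calls to the robot, and variables do not carry over. Pictures are saved under pics/ and viewed, at most 10 in all, crops included, and the job is handed in when it is done.

```bash
mkdir -p pics; ls; python3 - <<'E'
from plant import ctrl, optics
import cv2,numpy as np
s=ctrl.get_state();print(s)
for n in["scene","side"]:
    d=optics.read_camera(n);cv2.imwrite(f"pics/{n}0.png",d["color"])
    C=-d["R"].T@d["t"];print(n,d["K"].tolist(),C,d["R"].tolist())
E
```

```text
pics
{'time': 0.0, 'qpos': array([ 9.61991484e-01,  2.87194317e-01,  1.57822690e+00, -2.09035199e-05,
        1.27859734e+00, -1.50009747e-01]), 'dq': array([ 0.00050015, -0.00037651, -0.00012013,  0.00036559, -0.00153971,
        0.00216846]), 'joint_efforts': array([ 2.79058522e-04, -4.05971503e+01, -2.92633027e+01, -9.05248339e-05,
        5.64627306e-03,  1.28009961e-05]), 'eef_pos': array([0.29852728, 0.60464087, 0.22990106]), 'tcp_rot': array([ 2.27387784e-01,  9.73803535e-01, -1.13040087e-03, -4.39948720e-04]), 'contact_force': array([-0.49568532, -0.06127244, -0.29651625]), 'wrist_torque': array([-0.01057946,  0.03796785,  0.01530178]), 'finger_force': 0.0, 'opening': 1.0032365287492897}
scene [[420.0576037951026, 0.0, 321.13919251200883], [0.0, 420.0576037951026, 194.16681135393586], [0.0, 0.0, 1.0]] [1.18667825 0.50773811 0.7565342 ] [[-0.7195294848952639, 0.6944407907789161, 0.005413729648761275], [0.4235395884761186, 0.44499245406302357, -0.7890474845156328], [-0.5503558279511866, -0.5654500012638795, -0.6143083580017793]]
side [[375.1469333124426, 0.0, 315.8190545628456], [0.0, 375.1469333124426, 203.8701316994815], [0.0, 0.0, 1.0]] [0.19110155 0.24677176 0.6978002 ] [[-0.7210611480345211, -0.6928225967090327, -0.008226195019076198], [-0.5189911018220928, 0.5479342173253795, -0.6560612240587872], [0.4590414545818588, -0.46879093738400845, -0.7546628386252989]]
```

View pics/scene0.png

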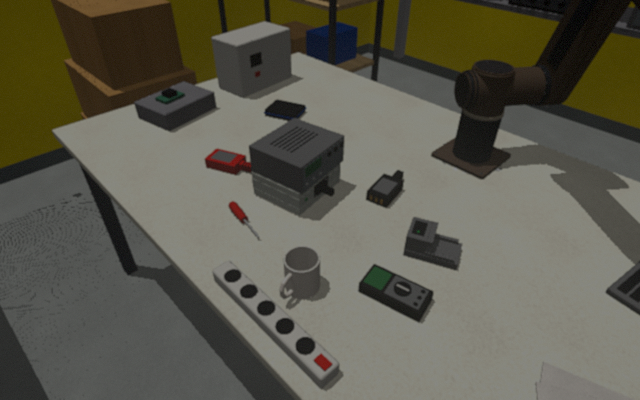

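View pics/side0.png

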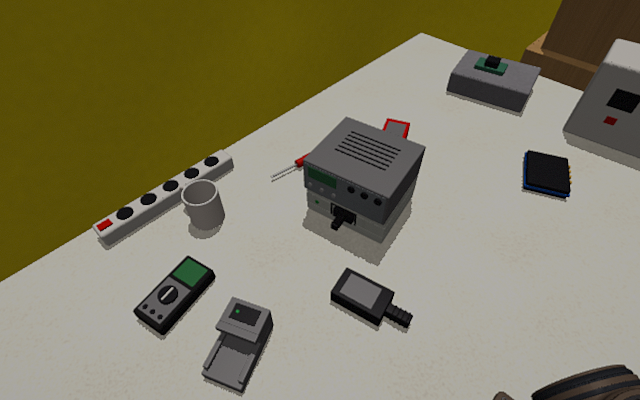

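Candidates (side / scene pixels): the handle sticking out of the tester, side (343,217) / scene (325,187); a loose, larger black pack, side (372,297) / scene (385,187); and a red pack, side (396,130) / scene (228,160). The one in the tester's opening fits: it is not red and looks the smaller. I'll confirm that in an enlarged crop.

```bash
python3 - <<'E'
import cv2,numpy as np
a=cv2.imread("pics/side0.png");b=cv2.imread("pics/scene0.png")
f=lambda im,x,y,w,h,s:cv2.resize(im[y:y+h,x:x+w],None,fx=s,fy=s,interpolation=cv2.INTER_CUBIC)
A=f(a,295,110,133,150,3);B=f(a,195,285,133,112,3)
C=f(b,240,115,133,100,3);D=f(b,390,205,133,100,3)
g=lambda im:cv2.copyMakeBorder(im,0,300-im.shape[0],0,0,0) if im.shape[0]<300 else im[-300:]
B=f(a,195,290,133,100,3);A=f(a,295,145,133,100,3)
o=np.vstack([np.hstack([A,B]),np.hstack([C,D])]);o=np.clip(o.astype(float)*1.6,0,255).astype('uint8')
cv2.imwrite("pics/crop1.png",o);print(o.shape)
E
```

```text
(600, 798, 3)
```

View pics/crop1.png

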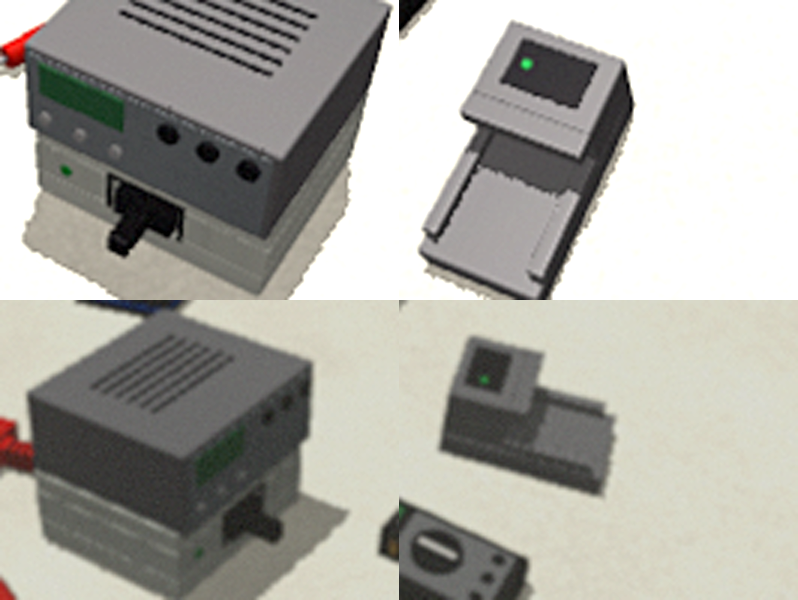

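The crop confirms it: the small black pack with its handle is in the tester's opening (handle tip side ≈(335,226), scene ≈(332,193)). The charger is empty, and its open end faces down-left in the side view and right in the scene view.

```bash
cat > h.py <<'E'
import numpy as np
from plant import ctrl, optics
from scipy.spatial.transform import Rotation as Rn
def ray(d,p):
    C=-d["R"].T@d["t"]; v=d["R"].T@np.linalg.solve(d["K"],[p[0],p[1],1]); return C,v
def onz(d,p,z):
    C,v=ray(d,p); return C+v*(z-C[2])/v[2]
def proj(d,X):
    c=d["R"]@np.asarray(X)+d["t"]; u=d["K"]@c; return u[:2]/u[2]
def tri(d1,p1,d2,p2):
    A=[];b=[]
    for d,p in((d1,p1),(d2,p2)):
        C,v=ray(d,p); v/=np.linalg.norm(v); P=np.eye(3)-np.outer(v,v); A.append(P); b.append(P@C)
    return np.linalg.lstsq(np.vstack(A),np.hstack(b),rcond=None)[0]
E
python3 - <<'E'
from h import *
np.set_printoptions(precision=4,suppress=True)
S=optics.read_camera("side");C=optics.read_camera("scene")
print("tester top: side FL,FR,BR,BL / scene")
a=[onz(S,p,.17) for p in[(304,163.5),(387.7,199.3),(425,146),(347,118)]]
b=[onz(C,p,.17) for p in[(303.3,191.7),(343.3,136),(295,120),(249.3,146.7)]]
for q in a,b:
    q=np.array(q);print(q[:,:2].tolist(),np.linalg.norm(q-np.roll(q,-1,0),axis=1)); 
    print("front yaw(x into)",np.degrees(np.arctan2(*(q[0]-q[1])[1::-1]))-90)
print("charger")
a=[onz(S,p,.068) for p in[(218.7,321),(258.7,333.3),(269.7,310.7),(233,297.3)]]+[onz(S,p,.054) for p in[(216.3,328.3),(256.3,342.3)]]
b=[onz(C,p,.068) for p in[(432.7,242.3),(438.7,222.3),(414.3,217.3),(407,238.3)]]
for q in a,b:
    q=np.array(q);print(q[:,:2].tolist(),np.linalg.norm(q-np.roll(q,-1,0),axis=1))
print("handle tip",tri(S,(335,226),C,(332,193)))
E
```

```text
tester top: side FL,FR,BR,BL / scene
[[0.6060591207230576, -0.14373292895407308], [0.4219050175456397, -0.18225318325593992], [0.4560641946501026, -0.3607778926395076], [0.642788975327646, -0.3216884531729823]] [0.1881 0.1818 0.1908 0.1817]
front yaw(x into) -78.18555460816552
[[0.6844054308698279, -0.06691981236173594], [0.4349022612928165, -0.17834810093059428], [0.4705361095708749, -0.34027689855882814], [0.6569061043577937, -0.31117931894587236]] [0.2733 0.1658 0.1886 0.2458]
front yaw(x into) -65.93442804504907
charger
[[0.509280752251843, 0.16891407566530411], [0.4416508007829565, 0.13475550730881122], [0.4588945863627172, 0.09436777603351065], [0.5272092341834028, 0.12347151334791555], [0.5084501102729647, 0.17824400708540833], [0.43811514888934544, 0.14543814791592244]] [0.0758 0.0439 0.0743 0.0596 0.0776 0.0762]
[[0.5082923099537551, 0.18463338878252972], [0.43843507310847574, 0.15470434076482448], [0.46663367884909224, 0.1019660187599516], [0.5408469951796733, 0.13508279860311562]] [0.076  0.0598 0.0813 0.0593]
handle tip [ 0.5153 -0.1418  0.0373]
```

```bash
cat >> h.py <<'E'
def tool():
    s=ctrl.get_state(); return s["eef_pos"],Rn.from_quat(s["tcp_rot"]).as_matrix(),s
def lean(yaw,a):  # tool rotation: y = horizontal (yaw+90), fingertips leaning a deg toward yaw
    y,a=np.radians(yaw),np.radians(a); f=np.array([np.cos(y),np.sin(y),0])
    z=np.sin(a)*f-np.cos(a)*np.array([0,0,1]); yy=np.array([-f[1],f[0],0]); return np.c_[np.cross(yy,z),yy,z]
def go(P,R=None,first="t"):  # shift in tool axes (mm), then turn
    p,R0,_=tool(); R=R0 if R is None else R; dr=np.degrees(Rn.from_matrix(R0.T@R).as_rotvec())
    print("shift then turn:",np.round(1e3*R0.T@(P-p),1),"turn",np.round(dr,1)," | shift after turn:",np.round(1e3*R.T@(P-p),1))
E
python3 - <<'E'
from h import *
np.set_printoptions(precision=4,suppress=True)
W=optics.read_camera("wrist");p,R,s=tool();C=-W["R"].T@W["t"]
print("cam in tool",R.T@(C-p),"cam axes in tool\n",(W["R"]@R),W["K"][0],W["K"][1])
S=optics.read_camera("side")
for n,q,z in[("bigpack",(362,297),.02),("bighandle",(405,320),.02),("meter",(175,293),.032),("mugtop",(201,192),.09)]:print(n,onz(S,q,z))
print(proj(W,[.474,.162,.054]))
go(np.array([.47,.26,.27]),R)
go(np.array([.498,-.087,.126]),lean(-78.2,35))
E
```

```text
cam in tool [ 0.0789  0.0002 -0.1415] cam axes in tool
 [[-0.0002  1.      0.0004]
 [-0.9503 -0.0001 -0.3113]
 [-0.3113 -0.0005  0.9503]] [311.2712   0.     313.8741] [  0.     311.2712 198.015 ]
bigpack [ 0.3693 -0.0617  0.02  ]
bighandle [ 0.2808 -0.0808  0.02  ]
meter [0.636  0.1891 0.032 ]
mugtop [0.7696 0.019  0.09  ]
[ 86.6048 419.7802]
shift then turn: [-306.3 -233.6  -39. ] turn [0. 0. 0.]  | shift after turn: [-306.3 -233.6  -38.9]
shift then turn: [-485.1 -532.2  105.2] turn [ 15.8 -32.5  50.3]  | shift after turn: [-528.1   53.5  497.8]
```

```bash
python3 -m creep '[{"x":-30.6,"y":-23.4,"z":-3.9},{"x":-30.6,"y":-23.4,"z":-3.9},{"x":-30.6,"y":-23.4,"z":-3.9},{"x":-30.6,"y":-23.4,"z":-3.9},{"x":-30.6,"y":-23.4,"z":-3.9},{"x":-30.6,"y":-23.4,"z":-3.9},{"x":-30.6,"y":-23.4,"z":-3.9},{"x":-30.6,"y":-23.4,"z":-3.9},{"x":-30.6,"y":-23.4,"z":-3.9},{"x":-30.6,"y":-23.4,"z":-3.9}]' && python3 -m creep '[{"rz":6.5,"grip":0.6},{"rz":6.5,"grip":0.6},{"rz":6.5,"grip":0.6},{"rz":6.5,"grip":0.6},{"rz":6.5,"grip":0.6},{"rz":6.5,"grip":0.6},{"grip":0.6},{"grip":0.6},{"grip":0.6},{"grip":0.6}]'
python3 - <<'E'
from h import *
import cv2
W=optics.read_camera("wrist");np.savez("w1.npz",**{k:W[k] for k in("color","K","R","t")});cv2.imwrite("pics/w1.png",W["color"])
E
```

```text
$[0]: bad value
```

View pics/w1.png

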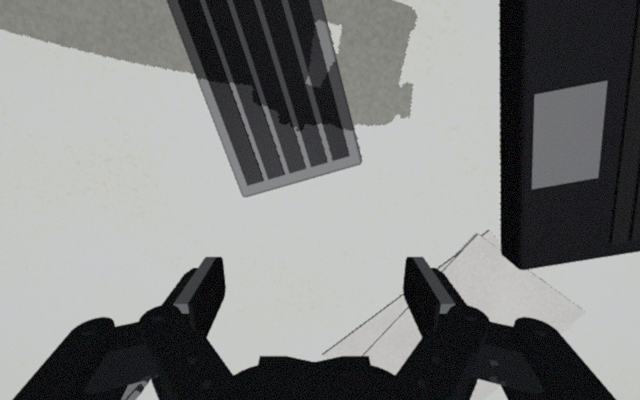

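Nothing moved: the rows were refused, probably because every key must be given. The wrist view shows only a tray (300,100), a big black box (570,130) and the fingers at the bottom.

```bash
python3 -m creep '[{"x":-30.6,"y":-23.4,"z":-3.9,"rx":0,"ry":0,"rz":0,"grip":1},{"x":-30.6,"y":-23.4,"z":-3.9,"rx":0,"ry":0,"rz":0,"grip":1},{"x":-30.6,"y":-23.4,"z":-3.9,"rx":0,"ry":0,"rz":0,"grip":1},{"x":-30.6,"y":-23.4,"z":-3.9,"rx":0,"ry":0,"rz":0,"grip":1},{"x":-30.6,"y":-23.4,"z":-3.9,"rx":0,"ry":0,"rz":0,"grip":1},{"x":-30.6,"y":-23.4,"z":-3.9,"rx":0,"ry":0,"rz":0,"grip":1},{"x":-30.6,"y":-23.4,"z":-3.9,"rx":0,"ry":0,"rz":0,"grip":1},{"x":-30.6,"y":-23.4,"z":-3.9,"rx":0,"ry":0,"rz":0,"grip":1},{"x":-30.6,"y":-23.4,"z":-3.9,"rx":0,"ry":0,"rz":0,"grip":1},{"x":-30.6,"y":-23.4,"z":-3.9,"rx":0,"ry":0,"rz":0,"grip":1}]' && python3 -m creep '[{"x":0,"y":0,"z":0,"rx":0,"ry":0,"rz":6.5,"grip":0.6},{"x":0,"y":0,"z":0,"rx":0,"ry":0,"rz":6.5,"grip":0.6},{"x":0,"y":0,"z":0,"rx":0,"ry":0,"rz":6.5,"grip":0.6},{"x":0,"y":0,"z":0,"rx":0,"ry":0,"rz":6.5,"grip":0.6},{"x":0,"y":0,"z":0,"rx":0,"ry":0,"rz":6.5,"grip":0.6},{"x":0,"y":0,"z":0,"rx":0,"ry":0,"rz":6.5,"grip":0.6},{"x":0,"y":0,"z":0,"rx":0,"ry":0,"rz":0,"grip":0.6},{"x":0,"y":0,"z":0,"rx":0,"ry":0,"rz":0,"grip":0.6},{"x":0,"y":0,"z":0,"rx":0,"ry":0,"rz":0,"grip":0.6},{"x":0,"y":0,"z":0,"rx":0,"ry":0,"rz":0,"grip":0.6}]' && 
python3 - <<'E'
from h import *
import cv2
W=optics.read_camera("wrist");np.savez("w1.npz",**{k:W[k] for k in("color","K","R","t")});cv2.imwrite("pics/w2.png",np.clip(W["color"]*1.3,0,255))
print(proj(W,[.474,.162,.054]))
E
```

```text
time: 1.18
eef_pos: [0.4701, 0.2582, 0.2708]
tcp_rot: [0.227, 0.974, 0.0, 0.0]
contact_force: [0.2, -0.3, 0.1]
opening: 0.998
finger_force: 0.0
time: 2.02
eef_pos: [0.4696, 0.2599, 0.2704]
tcp_rot: [0.539, 0.843, 0.0, 0.0]
contact_force: [-0.4, -0.2, -0.9]
opening: 0.599
finger_force: 0.0
[283.86682977 237.61919023][ WARN:0@0.315] global loadsave.cpp:1063 imwrite_ Unsupported depth image for selected encoder is fallbacked to CV_8U.
```

View pics/w2.png

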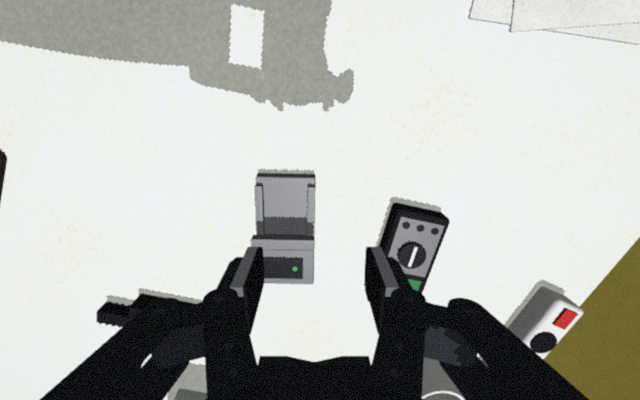

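The wrist view shows the charger from above: open end at row ≈177 (cols 257–316), lip edge at row ≈237, housing down to row ≈284; the meter is at (415,245).

```bash
python3 - <<'E'
from h import *
import cv2
np.set_printoptions(precision=4,suppress=True,linewidth=200)
W=dict(np.load("w1.npz"));g=cv2.cvtColor(W["color"],cv2.COLOR_BGR2GRAY).astype(int)
for c in(270,285,300):print("col",c,[(r,int(g[r,c-2:c+3].mean())) for r in list(range(168,182))+list(range(230,256))])
for r in(190,205,220,230):print("row",r,[(c,int(g[r-2:r+3,c].mean())) for c in list(range(250,270))+list(range(303,322))])
E
```

```text
col 270 [(168, 178), (169, 151), (170, 124), (171, 123), (172, 113), (173, 80), (174, 40), (175, 37), (176, 55), (177, 97), (178, 116), (179, 121), (180, 120), (181, 121), (230, 61), (231, 61), (232, 59), (233, 53), (234, 41), (235, 38), (236, 37), (237, 35), (238, 43), (239, 81), (240, 110), (241, 117), (242, 117), (243, 117), (244, 113), (245, 116), (246, 114), (247, 113), (248, 114), (249, 107), (250, 107), (251, 115), (252, 114), (253, 116), (254, 115), (255, 114)]
col 285 [(168, 178), (169, 153), (170, 124), (171, 120), (172, 121), (173, 96), (174, 44), (175, 34), (176, 47), (177, 80), (178, 112), (179, 125), (180, 121), (181, 123), (230, 57), (231, 61), (232, 57), (233, 55), (234, 46), (235, 36), (236, 36), (237, 36), (238, 39), (239, 64), (240, 102), (241, 120), (242, 119), (243, 116), (244, 116), (245, 116), (246, 117), (247, 115), (248, 116), (249, 102), (250, 104), (251, 117), (252, 117), (253, 116), (254, 116), (255, 117)]
col 300 [(168, 185), (169, 175), (170, 148), (171, 126), (172, 127), (173, 104), (174, 56), (175, 37), (176, 39), (177, 71), (178, 110), (179, 126), (18
[... 1484 characters left out ...]
), (268, 60), (269, 60), (303, 61), (304, 59), (305, 59), (306, 60), (307, 97), (308, 109), (309, 114), (310, 117), (311, 116), (312, 111), (313, 118), (314, 128), (315, 169), (316, 186), (317, 185), (318, 185), (319, 185), (320, 186), (321, 186)]
row 230 [(250, 184), (251, 185), (252, 185), (253, 184), (254, 185), (255, 176), (256, 126), (257, 65), (258, 56), (259, 57), (260, 60), (261, 61), (262, 58), (263, 44), (264, 45), (265, 55), (266, 59), (267, 59), (268, 60), (269, 59), (303, 60), (304, 60), (305, 59), (306, 52), (307, 56), (308, 60), (309, 59), (310, 57), (311, 59), (312, 61), (313, 97), (314, 141), (315, 175), (316, 185), (317, 185), (318, 184), (319, 184), (320, 185), (321, 185)]
```

```bash
python3 - <<'E'
from h import *
np.set_printoptions(precision=4,suppress=True)
W=dict(np.load("w1.npz"))
S=optics.read_camera("side")
L=[onz(W,p,.032) for p in[(254.3,190),(255.1,220)]];Rr=[onz(W,p,.032) for p in[(315,190),(314.6,220)]]
il=[onz(W,(262.3,195),.022),onz(W,(263,215),.022)]; ir=[onz(W,(307,195),.032),onz(W,(306.6,215),.032)]
O=[onz(W,p,.022) for p in[(270,176.4),(300,177.2)]];T=[onz(W,p,.068) for p in[(270,238.8),(300,239.7)]];B=[onz(W,p,.054) for p in[(270,233.7),(300,234.3)]]
yaw=lambda a,b:np.degrees(np.arctan2(*(b-a)[1::-1]))
print("yaw L,R",yaw(*L),yaw(*Rr),"edges-90",yaw(*O)-90,yaw(*T)-90,yaw(*B)-90)
y=np.radians(-66.);x=np.array([np.cos(y),np.sin(y)]);n=np.array([-x[1],x[0]])
print("width",(L[0]-Rr[0])[:2]@n,(L[1]-Rr[1])[:2]@n)
print("lateral mid n:",np.mean([q[:2]@n for q in L+Rr]),"along: O",np.mean([q[:2]@x for q in O])+.04,"T",np.mean([q[:2]@x for q in T])-.027,"B",np.mean([q[:2]@x for q in B])-.027)
a=[onz(S,p,.068) for p in[(216.3,328.3),(256.3,342.3)]];m=np.mean(a,0)[:2]
print("side lip top: along",m@x-.027,"lat",m@n,"yaw",yaw(*a)-90)
E
```

```text
yaw L,R -67.15112800493709 -65.86807362027756 edges-90 -66.77291723552216 -67.0902949276275 -66.45231301180944
width -0.07734631169656088 -0.07826903046930435
lateral mid n: 0.49861225998104963 along: O 0.013827194693070664 T 0.013291183863819899 B 0.012775877489741159
side lip top: along 0.013469138958220234 lat 0.4933373255933605 yaw -244.9945616215713
```

```bash
python3 - <<'E'
from h import *
go(np.array([.498,-.067,.145]),lean(-78.2,35))
go(np.array([.498,-.067,.20]),lean(-78.2,35))
E
```

```text
shift then turn: [-308.7 -111.2  125.3] turn [  4.  -34.8  12.6]  | shift after turn: [-195.   -39.   289.5]
shift then turn: [-308.7 -111.2   70.3] turn [  4.  -34.8  12.6]  | shift after turn: [-226.5  -39.   244.5]
```

```bash
python3 -m creep '[{"x":-30.9,"y":-11.1,"z":7,"rx":0,"ry":0,"rz":0,"grip":0.6},{"x":-30.9,"y":-11.1,"z":7,"rx":0,"ry":0,"rz":0,"grip":0.6},{"x":-30.9,"y":-11.1,"z":7,"rx":0,"ry":0,"rz":0,"grip":0.6},{"x":-30.9,"y":-11.1,"z":7,"rx":0,"ry":0,"rz":0,"grip":0.6},{"x":-30.9,"y":-11.1,"z":7,"rx":0,"ry":0,"rz":0,"grip":0.6},{"x":-30.9,"y":-11.1,"z":7,"rx":0,"ry":0,"rz":0,"grip":0.6},{"x":-30.9,"y":-11.1,"z":7,"rx":0,"ry":0,"rz":0,"grip":0.6},{"x":-30.9,"y":-11.1,"z":7,"rx":0,"ry":0,"rz":0,"grip":0.6},{"x":-30.9,"y":-11.1,"z":7,"rx":0,"ry":0,"rz":0,"grip":0.6},{"x":-30.9,"y":-11.1,"z":7,"rx":0,"ry":0,"rz":0,"grip":0.6}]' | tail -5 && python3 -m creep '[{"x":0,"y":0,"z":0,"rx":0.7,"ry":-5.8,"rz":2.1,"grip":0.6},{"x":0,"y":0,"z":0,"rx":0.7,"ry":-5.8,"rz":2.1,"grip":0.6},{"x":0,"y":0,"z":0,"rx":0.7,"ry":-5.8,"rz":2.1,"grip":0.6},{"x":0,"y":0,"z":0,"rx":0.7,"ry":-5.8,"rz":2.1,"grip":0.6},{"x":0,"y":0,"z":0,"rx":0.7,"ry":-5.8,"rz":2.1,"grip":0.6},{"x":0,"y":0,"z":0,"rx":0.7,"ry":-5.8,"rz":2.1,"grip":0.6},{"x":10.5,"y":0,"z":15,"rx":0,"ry":0,"rz":0,"grip":0.6},{"x":10.5,"y":0,"z":15,"rx":0,"ry":0,"rz":0,"grip":0.6},{"x":10.5,"y":0,"z":15,"rx":0,"ry":0,"rz":0,"grip":0.6},{"x":0,"y":0,"z":0,"rx":0,"ry":0,"rz":0,"grip":0.6}]' && 
python3 - <<'E'
from h import *
import cv2
print(ctrl.get_state()["qpos"])
W=optics.read_camera("wrist");np.savez("w2.npz",**{k:W[k] for k in("color","K","R","t")});cv2.imwrite("pics/w3.png",np.clip(W["color"]*1.8,0,255).astype('uint8'))
print(proj(W,[.510,-.1435,.043]),proj(W,[.516,-.1728,.03]))
E
```

```text
eef_pos: [0.4979, -0.0689, 0.2002]
tcp_rot: [0.539, 0.842, 0.0, 0.0]
contact_force: [0.6, 0.8, -1.0]
opening: 0.602
finger_force: 0.0
time: 3.78
eef_pos: [0.4952, -0.0667, 0.1413]
tcp_rot: [0.601, 0.741, -0.193, 0.229]
contact_force: [-0.2, -0.1, -0.3]
opening: 0.602
finger_force: 0.0
[-5.95382636e-02  9.77650613e-04  2.16350045e+00 -7.43517503e-01
  9.58215470e-01  1.68817483e-01]
[312.91491676 198.60651101] [313.118009   206.13877768]
```

View pics/w3.png

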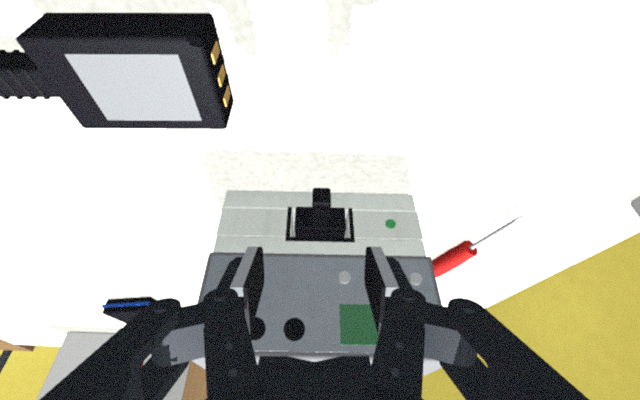

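The wrist view shows the handle at cols 313–331, rows 188–208, with the pack body in the opening (cols 295–347, rows 207–240), the tester front roughly level, and the loose larger pack well away at upper left (150,70).

```bash
python3 - <<'E'
from h import *
import cv2
W=dict(np.load("w2.npz"));g=cv2.cvtColor(W["color"],cv2.COLOR_BGR2GRAY).astype(int)
for r in(192,196,200,204):print("row",r,[(c,int(g[r-1:r+2,c].mean())) for c in range(306,338)])
for r in(215,225,235):print("row",r,[(c,int(g[r-1:r+2,c].mean())) for c in list(range(284,300))+list(range(342,358))])
for c in(318,322,326):print("col",c,[(r,int(g[r,c-1:c+2].mean())) for r in range(182,246)])
for c in(302,310,335,341):print("col",c,[(r,int(g[r,c-1:c+2].mean())) for r in range(200,246)])
for c in(235,270,370,405):print("col",c,[(r,int(g[r,c-2:c+3].mean())) for r in list(range(186,197))+list(range(247,262))])
E
```

```text
row 192 [(306, 112), (307, 111), (308, 112), (309, 113), (310, 116), (311, 114), (312, 82), (313, 34), (314, 12), (315, 15), (316, 12), (317, 16), (318, 14), (319, 14), (320, 12), (321, 17), (322, 20), (323, 12), (324, 14), (325, 11), (326, 17), (327, 14), (328, 12), (329, 28), (330, 84), (331, 118), (332, 125), (333, 125), (334, 123), (335, 122), (336, 124), (337, 122)]
row 196 [(306, 102), (307, 106), (308, 104), (309, 105), (310, 107), (311, 104), (312, 71), (313, 17), (314, 10), (315, 14), (316, 10), (317, 15), (318, 10), (319, 13), (320, 16), (321, 19), (322, 20), (323, 17), (324, 16), (325, 20), (326, 14), (327, 16), (328, 19), (329, 20), (330, 55), (331, 92), (332, 105), (333, 105), (334, 105), (335, 104), (336, 109), (337, 107)]
row 200 [(306, 106), (307, 106), (308, 106), (309, 105), (310, 107), (311, 107), (312, 74), (313, 20), (314, 10), (315, 9), (316, 9), (317, 18), (318, 17), (319, 14), (320, 18), (321, 11), (322, 9), (323, 24), (324, 19), (325, 16), (326, 19), (327, 13), (328, 17), (329, 13), (330, 55), (331, 93), (332, 107), (333, 107), (334, 107), (335, 106), (336, 1
[... 6275 characters left out ...]
54), (255, 57), (256, 62), (257, 71), (258, 69), (259, 69), (260, 72), (261, 69)]
col 370 [(186, 141), (187, 142), (188, 141), (189, 141), (190, 141), (191, 140), (192, 134), (193, 119), (194, 107), (195, 106), (196, 107), (247, 53), (248, 34), (249, 30), (250, 30), (251, 22), (252, 17), (253, 14), (254, 18), (255, 15), (256, 12), (257, 11), (258, 17), (259, 20), (260, 12), (261, 9)]
col 405 [(186, 138), (187, 139), (188, 140), (189, 143), (190, 144), (191, 146), (192, 142), (193, 131), (194, 113), (195, 109), (196, 109), (247, 112), (248, 111), (249, 112), (250, 112), (251, 111), (252, 111), (253, 112), (254, 112), (255, 99), (256, 71), (257, 55), (258, 59), (259, 69), (260, 71), (261, 72)]
```

```bash
python3 - <<'E'
from h import *
np.set_printoptions(precision=4,suppress=True)
W=dict(np.load("w2.npz"))
e=np.array([onz(W,p,0.) for p in[(235,190.2),(270,191),(370,193),(405,193.8)]])[:,:2]
k=np.polyfit(e[:,0],e[:,1],1);yaw=np.arctan(k[0])-np.pi/2;print("yaw",np.degrees(yaw),e.tolist())
x=np.array([np.cos(yaw),np.sin(yaw)]);n=np.array([-x[1],x[0]])
face=np.mean(e@x);f3=np.r_[x,0]
def onface(p):
    C,v=ray(W,p);return C+v*((face-C@f3)/(v@f3))
o=[onface(p) for p in[(286.5,225),(353,225)]];print("opening lat",[q[:2]@n for q in o],"z top",onface((318,240.8)))
for p,z in[((312.5,188),.034),((330.2,188),.034),((312.2,201.6),.052),((330.3,201.6),.052)]:
    q=onz(W,p,z)[:2];print("handle end: out",face-q@x,"lat",q@n)
C,v=ray(W,(321.3,195))
print("face",face,x,n); np.savez("fit.npz",yaw=yaw,face=face)
S=optics.read_camera("side")
E
```

```text
yaw -79.46810019958845 [[0.4341780946056255, -0.2031759679034981], [0.47197129735262755, -0.1962752810463839], [0.5803099816743883, -0.17597499233792616], [0.6184322531643697, -0.16901355606139043]]
opening lat [np.float64(0.4490901593378467), np.float64(0.5168894994687835)] z top [ 0.5241 -0.1865  0.0611]
handle end: out 0.048935462420209325 lat 0.4746138421284049
handle end: out 0.04947333318040345 lat 0.490704679163337
handle end: out 0.05250021943940453 lat 0.4745469204686713
handle end: out 0.0530442805395368 lat 0.4902053223619999
face 0.27915917495794695 [ 0.1828 -0.9832] [0.9832 0.1828]
```

```bash
python3 - <<'E'
from h import *
R=lean(-79.5,35);g=np.array([.5185,-.1488,.043])+.019*R[:,2]
go(g-.04*R[:,2],R);go(g,R)
E
```

```text
shift then turn: [-10.4   4.8 110.9] turn [ 0.4 -0.   1.1]  | shift after turn: [-10.2   5.8 110.8]
shift then turn: [-10.4   4.5 150.9] turn [ 0.4 -0.   1.1]  | shift after turn: [-10.2   5.8 150.8]
```

```bash
python3 -m creep '[{"x":0,"y":0,"z":0,"rx":0.4,"ry":0,"rz":1.1,"grip":0.6},{"x":-5.1,"y":2.9,"z":15,"rx":0,"ry":0,"rz":0,"grip":0.6},{"x":-5.1,"y":2.9,"z":25,"rx":0,"ry":0,"rz":0,"grip":0.6},{"x":0,"y":0,"z":25,"rx":0,"ry":0,"rz":0,"grip":0.6},{"x":0,"y":0,"z":25,"rx":0,"ry":0,"rz":0,"grip":0.6},{"x":0,"y":0,"z":20,"rx":0,"ry":0,"rz":0,"grip":0.6},{"x":0,"y":0,"z":15,"rx":0,"ry":0,"rz":0,"grip":0.6},{"x":0,"y":0,"z":14,"rx":0,"ry":0,"rz":0,"grip":0.6},{"x":0,"y":0,"z":12,"rx":0,"ry":0,"rz":0,"grip":0.6},{"x":0,"y":0,"z":0,"rx":0,"ry":0,"rz":0,"grip":0.6}]' && python3 - <<'E'
from h import *
import cv2
W=optics.read_camera("wrist");np.savez("w3.npz",**{k:W[k] for k in("color","K","R","t")});cv2.imwrite("pics/w4.png",np.clip(W["color"]*1.8,0,255).astype('uint8'))
E
```

```text
time: 4.72
eef_pos: [0.5209, -0.1606, 0.0269]
tcp_rot: [0.611, 0.733, -0.192, 0.231]
contact_force: [-0.6, 0.3, -0.2]
opening: 0.599
finger_force: 0.0
```

View pics/w4.png

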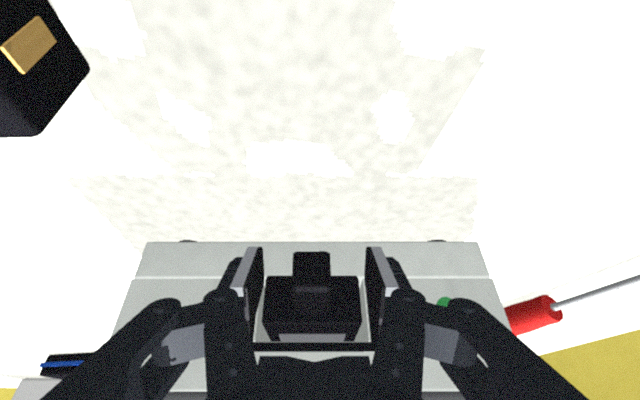

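The handle (cols 293–330, rows 252–290) lies centred between the pads, so I close on it.

```bash
python3 -m creep '[{"x":0,"y":0,"z":0,"rx":0,"ry":0,"rz":0,"grip":0},{"x":0,"y":0,"z":0,"rx":0,"ry":0,"rz":0,"grip":0},{"x":0,"y":0,"z":0,"rx":0,"ry":0,"rz":0,"grip":0},{"x":0,"y":0,"z":0,"rx":0,"ry":0,"rz":0,"grip":0},{"x":0,"y":0,"z":0,"rx":0,"ry":0,"rz":0,"grip":0},{"x":0,"y":0,"z":0,"rx":0,"ry":0,"rz":0,"grip":0},{"x":0,"y":0,"z":0,"rx":0,"ry":0,"rz":0,"grip":0},{"x":0,"y":0,"z":0,"rx":0,"ry":0,"rz":0,"grip":0},{"x":0,"y":0,"z":0,"rx":0,"ry":0,"rz":0,"grip":0},{"x":0,"y":0,"z":0,"rx":0,"ry":0,"rz":0,"grip":0}]' 80; python3 - <<'E'
from h import *
p,R,s=tool();x=np.array([np.cos(np.radians(-79.5)),np.sin(np.radians(-79.5)),0])
print(R.T@(-x*100), R.T@[0,0,100], s["wrist_torque"])
E
```

```text
time: 5.6
eef_pos: [0.5215, -0.1593, 0.0288]
tcp_rot: [0.61, 0.733, -0.192, 0.232]
contact_force: [-1.6, 3.0, 6.6]
opening: 0.172
finger_force: 78.5
[ 8.18506282e+01  4.40648509e-02 -5.74497408e+01] [-57.44968063   0.22658758 -81.85036868] [-0.00593452  0.27861461 -0.17701748]
```

```bash
python3 -m creep '[{"x":4.1,"y":0,"z":-2.9,"rx":0,"ry":0,"rz":0,"grip":0},{"x":8.2,"y":0,"z":-5.7,"rx":0,"ry":0,"rz":0,"grip":0},{"x":8.2,"y":0,"z":-5.7,"rx":0,"ry":0,"rz":0,"grip":0},{"x":8.2,"y":0,"z":-5.7,"rx":0,"ry":0,"rz":0,"grip":0},{"x":8.2,"y":0,"z":-5.7,"rx":0,"ry":0,"rz":0,"grip":0},{"x":8.2,"y":0,"z":-5.7,"rx":0,"ry":0,"rz":0,"grip":0},{"x":8.2,"y":0,"z":-5.7,"rx":0,"ry":0,"rz":0,"grip":0},{"x":8.2,"y":0,"z":-5.7,"rx":0,"ry":0,"rz":0,"grip":0},{"x":8.2,"y":0,"z":-5.7,"rx":0,"ry":0,"rz":0,"grip":0},{"x":8.2,"y":0,"z":-5.7,"rx":0,"ry":0,"rz":0,"grip":0}]'; python3 - <<'E'
from h import *
import cv2
W=optics.read_camera("wrist");np.savez("w4.npz",**{k:W[k] for k in("color","K","R","t")});S=optics.read_camera("side")
a=np.clip(W["color"][150:400,150:480]*1.8,0,255).astype('uint8');b=np.clip(S["color"][130:380,260:590]*1.5,0,255).astype('uint8')
cv2.imwrite("pics/p5.png",cv2.resize(np.hstack([a,b]),None,fx=1.2,fy=1.2,interpolation=cv2.INTER_CUBIC))
E
```

```text
time: 6.43
eef_pos: [0.5016, -0.064, 0.0251]
tcp_rot: [0.611, 0.734, -0.191, 0.229]
contact_force: [-0.7, 0.4, -3.0]
opening: 0.175
finger_force: 78.0
```

View pics/p5.png

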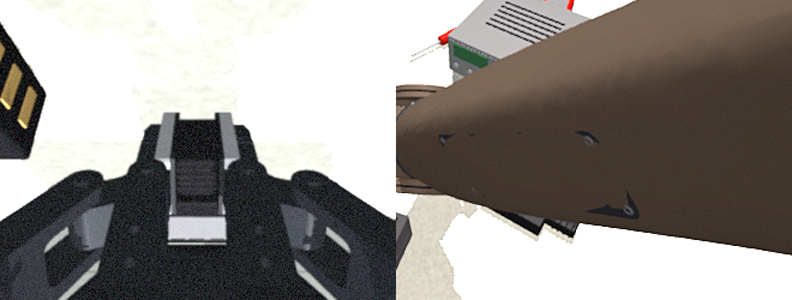

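The wrist shot shows the handle held square between the pads, and the force reading (−3 N) says the pack is carried; in the side view the arm hides it. I lift next.

```bash
python3 -m creep '[{"x":-6.5,"y":0,"z":-9.2,"rx":0,"ry":0,"rz":0,"grip":0},{"x":-6.5,"y":0,"z":-9.2,"rx":0,"ry":0,"rz":0,"grip":0},{"x":-6.5,"y":0,"z":-9.2,"rx":0,"ry":0,"rz":0,"grip":0},{"x":-6.5,"y":0,"z":-9.2,"rx":0,"ry":0,"rz":0,"grip":0},{"x":-6.5,"y":0,"z":-9.2,"rx":0,"ry":0,"rz":0,"grip":0},{"x":-6.5,"y":0,"z":-9.2,"rx":0,"ry":0,"rz":0,"grip":0},{"x":-6.5,"y":0,"z":-9.2,"rx":0,"ry":0,"rz":0,"grip":0},{"x":-6.5,"y":0,"z":-9.2,"rx":0,"ry":0,"rz":0,"grip":0},{"x":-6.5,"y":0,"z":-9.2,"rx":0,"ry":0,"rz":0,"grip":0},{"x":-6.5,"y":0,"z":-9.2,"rx":0,"ry":0,"rz":0,"grip":0}]'; python3 - <<'E'
from h import *
R=lean(-66.6,35)
go(np.array([.4285,.2628,.135]),R)
E
```

```text
time: 7.37
eef_pos: [0.5035, -0.0667, 0.1411]
tcp_rot: [0.61, 0.733, -0.192, 0.232]
contact_force: [-0.3, -0.4, -2.6]
opening: 0.174
finger_force: 78.1
shift then turn: [ 280.2  -13.7 -188.6] turn [ -7.3  -0.  -10.6]  | shift after turn: [ 275.6   62.1 -185.6]
```

```bash
python3 -m creep '[{"x":14,"y":-0.7,"z":-9.4,"rx":0,"ry":0,"rz":0,"grip":0},{"x":31.1,"y":-1.5,"z":-21,"rx":0,"ry":0,"rz":0,"grip":0},{"x":31.1,"y":-1.5,"z":-21,"rx":0,"ry":0,"rz":0,"grip":0},{"x":31.1,"y":-1.5,"z":-21,"rx":0,"ry":0,"rz":0,"grip":0},{"x":31.1,"y":-1.5,"z":-21,"rx":0,"ry":0,"rz":0,"grip":0},{"x":31.1,"y":-1.5,"z":-21,"rx":0,"ry":0,"rz":0,"grip":0},{"x":31.1,"y":-1.5,"z":-21,"rx":0,"ry":0,"rz":0,"grip":0},{"x":31.1,"y":-1.5,"z":-21,"rx":0,"ry":0,"rz":0,"grip":0},{"x":31.1,"y":-1.5,"z":-21,"rx":0,"ry":0,"rz":0,"grip":0},{"x":17,"y":-1,"z":-11,"rx":0,"ry":0,"rz":0,"grip":0}]'|tail -6; python3 -m creep '[{"x":0,"y":0,"z":0,"rx":-1.8,"ry":0,"rz":-2.7,"grip":0},{"x":0,"y":0,"z":0,"rx":-1.8,"ry":0,"rz":-2.7,"grip":0},{"x":0,"y":0,"z":0,"rx":-1.8,"ry":0,"rz":-2.6,"grip":0},{"x":0,"y":0,"z":0,"rx":-1.9,"ry":0,"rz":-2.6,"grip":0},{"x":0,"y":0,"z":0,"rx":0,"ry":0,"rz":0,"grip":0},{"x":0,"y":0,"z":0,"rx":0,"ry":0,"rz":0,"grip":0},{"x":0,"y":0,"z":0,"rx":0,"ry":0,"rz":0,"grip":0},{"x":0,"y":0,"z":0,"rx":0,"ry":0,"rz":0,"grip":0},{"x":0,"y":0,"z":0,"rx":0,"ry":0,"rz":0,"grip":0},{"x":0,"y":0,"z":0,"rx":0,"ry":0,"rz":0,"grip":0}]'; python3 - <<'E'
from h import *
import cv2
go(np.array([.4285,.2628,.081]),lean(-66.6,35))
S=optics.read_camera("side");C=optics.read_camera("scene")
np.savez("s5.npz",**{k:S[k] for k in("color","K","R","t")});np.savez("c5.npz",**{k:C[k] for k in("color","K","R","t")})
a=np.clip(S["color"][180:400,130:370]*1.6,0,255).astype('uint8');b=np.clip(C["color"][130:350,370:610]*2.,0,255).astype('uint8')
cv2.imwrite("pics/p6.png",cv2.resize(np.hstack([a,b]),None,fx=1.66,fy=1.66,interpolation=cv2.INTER_CUBIC))
E
```

```text
time: 8.2
eef_pos: [0.4281, 0.2661, 0.1346]
tcp_rot: [0.609, 0.734, -0.19, 0.231]
contact_force: [0.2, -1.0, -1.8]
opening: 0.17
finger_force: 78.4
time: 9.03
eef_pos: [0.4289, 0.2624, 0.1339]
tcp_rot: [0.524, 0.797, -0.165, 0.251]
contact_force: [0.2, 0.5, -1.0]
opening: 0.169
finger_force: 78.4
shift then turn: [30.8 -0.2 43. ] turn [-0. -0. -0.]  | shift after turn: [30.8 -0.2 43. ]
```

View pics/p6.png

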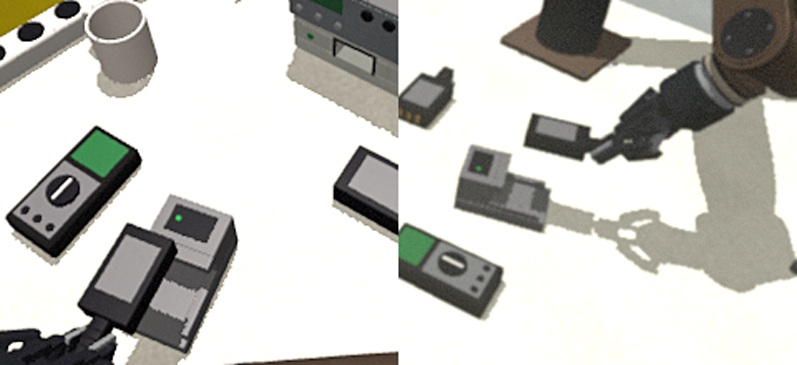

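Both views show the pack held out over the cradle, near level (side ≈(205,345), scene ≈(467,210)), its contacts towards the housing and the meter and mug undisturbed. Next I check its attitude against the expected pose.

```bash
python3 - <<'E'
from h import *
import cv2
np.set_printoptions(precision=1,suppress=True)
p,R,s=tool();yaw=np.radians(-66.6);x=np.array([np.cos(yaw),np.sin(yaw),0]);n=np.array([-x[1],x[0],0]);c=p+.0541*x;c[2]=p[2]+.0142
for f in("s5","c5"):
    d=dict(np.load(f+".npz"));print(f,[(a,b,h,proj(d,c+a*.04*x+b*.025*n+h*.013*np.array([0,0,1.]))) for h in(1,-1) for a in(1,-1) for b in(1,-1)])
    m=(d["color"].max(2)<48).astype('uint8')
    u,v=proj(d,c);u,v=int(u),int(v);t=np.zeros_like(m);t[v-45:v+45,u-45:u+45]=m[v-45:v+45,u-45:u+45]
    k=max(cv2.findContours(t,0,1)[0],key=cv2.contourArea);print(cv2.approxPolyDP(cv2.convexHull(k),2,True)[:,0].tolist())
    # light label quad
    l=((d["color"].min(2)>55)&(d["color"].max(2)<125)).astype('uint8');t[:]=0;t[v-25:v+25,u-28:u+28]=l[v-25:v+25,u-28:u+28]
    k=max(cv2.findContours(t,0,1)[0],key=cv2.contourArea);print("label",cv2.minAreaRect(k),cv2.approxPolyDP(cv2.convexHull(k),2,True)[:,0].tolist())
E
```

```text
s5 [(1, 1, 1, array([205.2, 311.9])), (1, -1, 1, array([234.3, 322.8])), (-1, 1, 1, array([174.6, 362.8])), (-1, -1, 1, array([205.9, 376. ])), (1, 1, -1, array([209. , 319.1])), (1, -1, -1, array([237.2, 329.8])), (-1, 1, -1, array([179.9, 368.9])), (-1, -1, -1, array([210.1, 381.7]))]
[[251, 342], [237, 389], [162, 389], [162, 382], [206, 315], [233, 324]]
label ((206.60772705078125, 341.0615234375), (24.186771392822266, 40.18724822998047), 29.744882583618164) [[226, 329], [208, 362], [187, 353], [206, 321]]
c5 [(1, 1, 1, array([445.2, 208.2])), (1, -1, 1, array([448.9, 195.4])), (-1, 1, 1, array([482.7, 217.5])), (-1, -1, 1, array([485., 204.])), (1, 1, -1, array([443.1, 217.1])), (1, -1, -1, array([446.8, 204.2])), (-1, 1, -1, array([479.8, 226.4])), (-1, -1, -1, array([482.2, 212.8]))]
[[507, 197], [507, 224], [490, 227], [446, 217], [451, 199]]
label ((469.26971435546875, 213.1685791015625), (47.73258590698242, 23.2629337310791), 13.5704345703125) [[451, 197], [485, 205], [490, 213], [490, 229], [446, 219], [444, 217]]
```

```bash
python3 -m creep '[{"x":5.7,"y":0,"z":8.2,"rx":0,"ry":0,"rz":0,"grip":0},{"x":6.5,"y":0,"z":9.4,"rx":0,"ry":0,"rz":0,"grip":0},{"x":6.5,"y":0,"z":9.4,"rx":0,"ry":0,"rz":0,"grip":0},{"x":6.5,"y":0,"z":9.4,"rx":0,"ry":0,"rz":0,"grip":0},{"x":6.5,"y":0,"z":9.4,"rx":0,"ry":0,"rz":0,"grip":0},{"x":6.5,"y":0,"z":9.4,"rx":0,"ry":0,"rz":0,"grip":0},{"x":6.5,"y":0,"z":9.4,"rx":0,"ry":0,"rz":0,"grip":0},{"x":6.5,"y":0,"z":9.4,"rx":0,"ry":0,"rz":0,"grip":0},{"x":6.1,"y":0,"z":8.5,"rx":0,"ry":0,"rz":0,"grip":0},{"x":0,"y":0,"z":0,"rx":0,"ry":0,"rz":0,"grip":0}]'; python3 - <<'E'
from h import *
import cv2
go(np.array([.4285,.2628,.0208]),lean(-66.6,35))
S=optics.read_camera("side");C=optics.read_camera("scene")
np.savez("s6.npz",**{k:S[k] for k in("color","K","R","t")});np.savez("c6.npz",**{k:C[k] for k in("color","K","R","t")})
a=np.clip(S["color"][290:400,160:290]*1.6,0,255).astype('uint8');b=np.clip(C["color"][190:300,390:520]*2.,0,255).astype('uint8')
cv2.imwrite("pics/p7.png",cv2.resize(np.hstack([a,b]),None,fx=3,fy=3,interpolation=cv2.INTER_CUBIC))
E
```

```text
time: 9.97
eef_pos: [0.4273, 0.2611, 0.0307]
tcp_rot: [0.523, 0.797, -0.167, 0.25]
contact_force: [0.3, -0.6, -1.7]
opening: 0.168
finger_force: 78.3
shift then turn: [6.5 1.8 7.5] turn [-0.2  0.   0.1]  | shift after turn: [6.5 1.8 7.5]
```

View pics/p7.png

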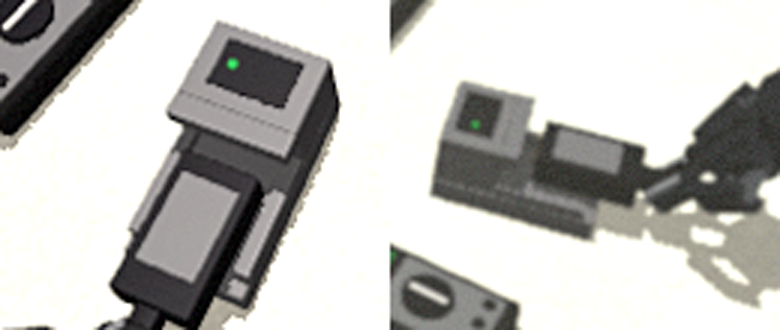

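The views show the pack low over the cradle, between the side walls (side ≈(222,362), scene ≈(455,240)) and short of the lip. That was my tenth picture, so from here I work by numbers only.

```bash
python3 - <<'E'
from h import *
import cv2
np.set_printoptions(precision=4,suppress=True)
p,R,s=tool();yaw=np.radians(-66.6);x=np.array([np.cos(yaw),np.sin(yaw),0]);n=np.array([-x[1],x[0],0]);O=np.array([.4599,.1902,0])
z=p[2]+.0272
print("tcp rel charger x,n:",(p-O)@x,(p-O)@n)
for f,box in(("s6",(198,248,340,390)),("c6",(436,475,225,255))):
    d=dict(np.load(f+".npz"));g=d["color"].max(2).astype(int)
    t=np.zeros(g.shape,'uint8');a,b,c,e=box
    m=(d["color"].min(2)>60).astype('uint8') if f=="s6" else (d["color"].min(2)>50).astype('uint8')
    t[c:e,a:b]=m[c:e,a:b]
    q=proj(d,p+.0541*x+[0,0,.0272]);N,lab,st,ce=cv2.connectedComponentsWithStats(t)
    i=lab[int(q[1]),int(q[0])];print(f,"pred centre px",q,"blob",st[i],ce[i])
    k=cv2.findContours((lab==i).astype('uint8'),0,1)[0][0];r=cv2.boxPoints(cv2.minAreaRect(k))
    P=[onz(d,u,z) for u in cv2.approxPolyDP(cv2.convexHull(k),2,True)[:,0].astype(float)]
    print("poly rel (x,n):",[((w-O)[:2]@x[:2],(w-O)[:2]@n[:2]) for w in P])
    w=onz(d,ce[i],z)-O;print("centroid x,n",w@x,w@n)
E
```

```text
tcp rel charger x,n: -0.07820846618854155 -0.0002855235760785897
s6 pred centre px [219.9271 365.1912] blob [205 347  35  37 717] [222.0418 365.0669]
poly rel (x,n): [(np.float64(0.002063771829809561), np.float64(0.014678713280429839)), (np.float64(0.002867451507520358), np.float64(-0.02112705240500326)), (np.float64(-0.045916930784646426), np.float64(-0.020279750468086975)), (np.float64(-0.04593705563141249), np.float64(0.014637398330958545))]
centroid x,n -0.02272714710960113 -0.0034512518152648563
c6 pred centre px [455.9425 238.687 ] blob [436 225  39  23 632] [456.4889 233.4953]
poly rel (x,n): [(np.float64(-0.05803321716893782), np.float64(-0.0673145795465517)), (np.float64(-0.06395092629956861), np.float64(-0.01598792835072523)), (np.float64(-0.047772306526153836), np.float64(0.019828173883391184)), (np.float64(-0.0019567564247944067), np.float64(0.021252391545170637)), (np.float64(0.02272392253932614), np.float64(0.001953323220786721)), (np.float64(0.02870998607768426), np.float64(-0.030566088260835126))]
centroid x,n -0.022618079670535206 -0.019163254339719105
```

```bash
python3 -m creep '[{"x":0.9,"y":0,"z":1.2,"rx":0,"ry":0,"rz":0,"grip":0},{"x":0.9,"y":0,"z":1.2,"rx":0,"ry":0,"rz":0,"grip":0},{"x":0.9,"y":0,"z":1.2,"rx":0,"ry":0,"rz":0,"grip":0},{"x":0.9,"y":0,"z":1.2,"rx":0,"ry":0,"rz":0,"grip":0},{"x":0.6,"y":0,"z":0.8,"rx":0,"ry":0,"rz":0,"grip":0},{"x":0.6,"y":0,"z":0.8,"rx":0,"ry":0,"rz":0,"grip":0},{"x":0,"y":0,"z":0,"rx":0,"ry":0,"rz":0,"grip":0},{"x":0,"y":0,"z":0,"rx":0,"ry":0,"rz":0,"grip":0},{"x":0,"y":0,"z":0,"rx":0,"ry":0,"rz":0,"grip":0},{"x":0,"y":0,"z":0,"rx":0,"ry":0,"rz":0,"grip":0}]'; python3 -c "
from h import *
print(ctrl.get_state()['wrist_torque']);go(np.array([.4285,.2628,.0208]),lean(-66.6,35))"
```

```text
time: 10.9
eef_pos: [0.4287, 0.2623, 0.0255]
tcp_rot: [0.524, 0.797, -0.165, 0.251]
contact_force: [0.2, 0.6, -3.2]
opening: 0.172
finger_force: 78.3
[ 0.54348494  0.25587545 -0.00539742]
shift then turn: [3.1 0.  3.5] turn [-0. -0. -0.]  | shift after turn: [3.1 0.  3.5]
```

```bash
python3 -m creep '[{"x":0.6,"y":0,"z":0.8,"rx":0,"ry":0,"rz":0,"grip":0},{"x":0,"y":0,"z":0,"rx":0,"ry":0,"rz":0,"grip":0},{"x":0.6,"y":0,"z":0.8,"rx":0,"ry":0,"rz":0,"grip":0},{"x":0,"y":0,"z":0,"rx":0,"ry":0,"rz":0,"grip":0},{"x":0.6,"y":0,"z":0.8,"rx":0,"ry":0,"rz":0,"grip":0},{"x":0,"y":0,"z":0,"rx":0,"ry":0,"rz":0,"grip":0},{"x":0,"y":0,"z":0,"rx":0,"ry":0,"rz":0,"grip":0},{"x":0,"y":0,"z":0,"rx":0,"ry":0,"rz":0,"grip":0},{"x":0,"y":0,"z":0,"rx":0,"ry":0,"rz":0,"grip":0},{"x":0,"y":0,"z":0,"rx":0,"ry":0,"rz":0,"grip":0}]'; python3 -c "
from h import *
print(ctrl.get_state()['wrist_torque']);go(np.array([.4285,.2628,.0208]),lean(-66.6,35))"
```

```text
time: 11.73
eef_pos: [0.4286, 0.2624, 0.0225]
tcp_rot: [0.524, 0.797, -0.165, 0.251]
contact_force: [-0.1, 0.5, -2.5]
opening: 0.176
finger_force: 78.3
[0.51268534 0.29772395 0.02519014]
shift then turn: [1.3 0.  1.1] turn [-0. -0. -0.]  | shift after turn: [1.3 0.  1.1]
```

```bash
python3 -m creep '[{"x":0.6,"y":0,"z":0.8,"rx":0,"ry":0,"rz":0,"grip":0},{"x":0,"y":0,"z":0,"rx":0,"ry":0,"rz":0,"grip":0},{"x":0.6,"y":0,"z":0.8,"rx":0,"ry":0,"rz":0,"grip":0},{"x":0,"y":0,"z":0,"rx":0,"ry":0,"rz":0,"grip":0},{"x":0,"y":0,"z":0,"rx":0,"ry":0,"rz":0,"grip":0},{"x":0,"y":0,"z":0,"rx":0,"ry":0,"rz":0,"grip":0},{"x":0,"y":0,"z":0,"rx":0,"ry":0,"rz":0,"grip":0},{"x":0,"y":0,"z":0,"rx":0,"ry":0,"rz":0,"grip":0},{"x":0,"y":0,"z":0,"rx":0,"ry":0,"rz":0,"grip":0},{"x":0,"y":0,"z":0,"rx":0,"ry":0,"rz":0,"grip":0}]'; python3 -c "
from h import *
print(ctrl.get_state()['wrist_torque']);go(np.array([.4285,.2628,.0208]),lean(-66.6,35))"
```

```text
time: 12.57
eef_pos: [0.4286, 0.2625, 0.0207]
tcp_rot: [0.524, 0.797, -0.165, 0.251]
contact_force: [-1.9, 0.8, 3.5]
opening: 0.171
finger_force: 79.1
[-0.05619632  0.27284697 -0.22578425]
shift then turn: [ 0.2  0.  -0.2] turn [-0. -0. -0.]  | shift after turn: [ 0.2  0.  -0.2]
```

```bash
python3 -m creep '[{"x":-1.8,"y":0,"z":1.26,"rx":0,"ry":0,"rz":0,"grip":0},{"x":-1.8,"y":0,"z":1.26,"rx":0,"ry":0,"rz":0,"grip":0},{"x":-1.8,"y":0,"z":1.26,"rx":0,"ry":0,"rz":0,"grip":0},{"x":-1.8,"y":0,"z":1.26,"rx":0,"ry":0,"rz":0,"grip":0},{"x":-1.8,"y":0,"z":1.26,"rx":0,"ry":0,"rz":0,"grip":0},{"x":-1.8,"y":0,"z":1.26,"rx":0,"ry":0,"rz":0,"grip":0},{"x":-1.8,"y":0,"z":1.26,"rx":0,"ry":0,"rz":0,"grip":0},{"x":-1.8,"y":0,"z":1.26,"rx":0,"ry":0,"rz":0,"grip":0},{"x":0,"y":0,"z":0,"rx":0,"ry":0,"rz":0,"grip":0},{"x":0,"y":0,"z":0,"rx":0,"ry":0,"rz":0,"grip":0}]'; cat >> h.py <<'E'
def rep():
    p,R,s=tool();yaw=np.radians(-66.6);x=np.array([np.cos(yaw),np.sin(yaw),0]);n=np.array([-x[1],x[0],0]);O=np.array([.4599,.1902,0])
    print("centre est rel home x,n,tcp z (mm):",np.round(1e3*np.array([(p-O)@x+.0541,(p-O)@n,p[2]]),1),"F x,n,z",np.round([s["contact_force"]@x,s["contact_force"]@n,s["contact_force"][2]],1),"T",np.round(s["wrist_torque"],2))
E
python3 -c "
from h import *
rep()"
```

```text
time: 13.4
eef_pos: [0.4361, 0.2462, 0.0208]
tcp_rot: [0.524, 0.797, -0.165, 0.252]
contact_force: [0.5, 3.1, 4.3]
opening: 0.175
finger_force: 79.4
centre est rel home x,n,tcp z (mm): [-6.7  0.4 20.8] F x,n,z [-2.7  1.7  4.3] T [0.09 0.   0.04]
```

Sliding freely, with only friction. I carry on in small steps until the end wall pushes back.

```bash
python3 -m creep '[{"x":-0.8,"y":0,"z":0.57,"rx":0,"ry":0,"rz":0,"grip":0},{"x":-0.8,"y":0,"z":0.57,"rx":0,"ry":0,"rz":0,"grip":0},{"x":-0.8,"y":0,"z":0.57,"rx":0,"ry":0,"rz":0,"grip":0},{"x":-0.8,"y":0,"z":0.57,"rx":0,"ry":0,"rz":0,"grip":0},{"x":-0.8,"y":0,"z":0.57,"rx":0,"ry":0,"rz":0,"grip":0},{"x":0,"y":0,"z":0,"rx":0,"ry":0,"rz":0,"grip":0},{"x":0,"y":0,"z":0,"rx":0,"ry":0,"rz":0,"grip":0},{"x":0,"y":0,"z":0,"rx":0,"ry":0,"rz":0,"grip":0},{"x":0,"y":0,"z":0,"rx":0,"ry":0,"rz":0,"grip":0},{"x":0,"y":0,"z":0,"rx":0,"ry":0,"rz":0,"grip":0}]' >/dev/null;python3 -c "
from h import *
rep()"; python3 -m creep '[{"x":-0.8,"y":0,"z":0.57,"rx":0,"ry":0,"rz":0,"grip":0},{"x":0,"y":0,"z":0,"rx":0,"ry":0,"rz":0,"grip":0},{"x":-0.8,"y":0,"z":0.57,"rx":0,"ry":0,"rz":0,"grip":0},{"x":0,"y":0,"z":0,"rx":0,"ry":0,"rz":0,"grip":0},{"x":0,"y":0,"z":0,"rx":0,"ry":0,"rz":0,"grip":0},{"x":0,"y":0,"z":0,"rx":0,"ry":0,"rz":0,"grip":0},{"x":0,"y":0,"z":0,"rx":0,"ry":0,"rz":0,"grip":0},{"x":0,"y":0,"z":0,"rx":0,"ry":0,"rz":0,"grip":0},{"x":0,"y":0,"z":0,"rx":0,"ry":0,"rz":0,"grip":0},{"x":0,"y":0,"z":0,"rx":0,"ry":0,"rz":0,"grip":0}]' >/dev/null;python3 -c "
from h import *
rep()"
```

```text
centre est rel home x,n,tcp z (mm): [-2.4  0.4 20.8] F x,n,z [-3.5 -0.   6.3] T [0.22 0.16 0.01]
centre est rel home x,n,tcp z (mm): [-0.5  0.4 20.8] F x,n,z [-4.4 -0.7  6.1] T [ 0.23  0.17 -0.01]
```

```bash
python3 -m creep '[{"x":-0.8,"y":0,"z":0.57,"rx":0,"ry":0,"rz":0,"grip":0},{"x":0,"y":0,"z":0,"rx":0,"ry":0,"rz":0,"grip":0},{"x":-0.8,"y":0,"z":0.57,"rx":0,"ry":0,"rz":0,"grip":0},{"x":0,"y":0,"z":0,"rx":0,"ry":0,"rz":0,"grip":0},{"x":0,"y":0,"z":0,"rx":0,"ry":0,"rz":0,"grip":0},{"x":0,"y":0,"z":0,"rx":0,"ry":0,"rz":0,"grip":0},{"x":0,"y":0,"z":0,"rx":0,"ry":0,"rz":0,"grip":0},{"x":0,"y":0,"z":0,"rx":0,"ry":0,"rz":0,"grip":0},{"x":0,"y":0,"z":0,"rx":0,"ry":0,"rz":0,"grip":0},{"x":0,"y":0,"z":0,"rx":0,"ry":0,"rz":0,"grip":0}]' >/dev/null;python3 -c "
from h import *
rep()"
```

```text
centre est rel home x,n,tcp z (mm): [ 0.8  0.4 20.8] F x,n,z [-7.2 -0.8  7.2] T [ 0.41  0.35 -0.15]
```

```bash
python3 -m creep '[{"x":-0.8,"y":0,"z":0.57,"rx":0,"ry":0,"rz":0,"grip":0},{"x":0,"y":0,"z":0,"rx":0,"ry":0,"rz":0,"grip":0},{"x":-0.8,"y":0,"z":0.57,"rx":0,"ry":0,"rz":0,"grip":0},{"x":0,"y":0,"z":0,"rx":0,"ry":0,"rz":0,"grip":0},{"x":0,"y":0,"z":0,"rx":0,"ry":0,"rz":0,"grip":0},{"x":0,"y":0,"z":0,"rx":0,"ry":0,"rz":0,"grip":0},{"x":0,"y":0,"z":0,"rx":0,"ry":0,"rz":0,"grip":0},{"x":0,"y":0,"z":0,"rx":0,"ry":0,"rz":0,"grip":0},{"x":0,"y":0,"z":0,"rx":0,"ry":0,"rz":0,"grip":0},{"x":0,"y":0,"z":0,"rx":0,"ry":0,"rz":0,"grip":0}]' >/dev/null;python3 -c "
from h import *
rep()"
```

```text
centre est rel home x,n,tcp z (mm): [ 0.9  0.5 20.8] F x,n,z [-16.   -2.7   9.7] T [ 0.94  0.92 -0.32]
```

Against the end wall: no further motion, 16 N back, and the position is within 1 mm of the expected home. I release and withdraw along the tool axis.

```bash
python3 -m creep '[{"x":0,"y":0,"z":0,"rx":0,"ry":0,"rz":0,"grip":0.25},{"x":0,"y":0,"z":0,"rx":0,"ry":0,"rz":0,"grip":0.3},{"x":0,"y":0,"z":0,"rx":0,"ry":0,"rz":0,"grip":0.35},{"x":0,"y":0,"z":0,"rx":0,"ry":0,"rz":0,"grip":0.4},{"x":0,"y":0,"z":0,"rx":0,"ry":0,"rz":0,"grip":0.45},{"x":0,"y":0,"z":0,"rx":0,"ry":0,"rz":0,"grip":0.45},{"x":0,"y":0,"z":0,"rx":0,"ry":0,"rz":0,"grip":0.45},{"x":0,"y":0,"z":0,"rx":0,"ry":0,"rz":0,"grip":0.45},{"x":0,"y":0,"z":0,"rx":0,"ry":0,"rz":0,"grip":0.45},{"x":0,"y":0,"z":0,"rx":0,"ry":0,"rz":0,"grip":0.45}]';python3 -c "
from h import *
rep()"
```

```text
time: 17.57
eef_pos: [0.4399, 0.2364, 0.0204]
tcp_rot: [0.524, 0.797, -0.165, 0.251]
contact_force: [-0.3, -0.2, -0.3]
opening: 0.451
finger_force: 0.0
centre est rel home x,n,tcp z (mm): [ 3.7 -0.  20.4] F x,n,z [ 0.  -0.4 -0.3] T [0.26 0.14 0.02]
```

```bash
python3 -m creep '[{"x":1.5,"y":0,"z":-5,"rx":0,"ry":0,"rz":0,"grip":0.45},{"x":0,"y":0,"z":-10,"rx":0,"ry":0,"rz":0,"grip":0.45},{"x":0,"y":0,"z":-15,"rx":0,"ry":0,"rz":0,"grip":0.45},{"x":0,"y":0,"z":-20,"rx":0,"ry":0,"rz":0,"grip":0.45},{"x":0,"y":0,"z":-25,"rx":0,"ry":0,"rz":0,"grip":0.45},{"x":0,"y":0,"z":-25,"rx":0,"ry":0,"rz":0,"grip":0.45},{"x":0,"y":0,"z":-25,"rx":0,"ry":0,"rz":0,"grip":0.45},{"x":0,"y":0,"z":-25,"rx":0,"ry":0,"rz":0,"grip":0.45},{"x":0,"y":0,"z":-20,"rx":0,"ry":0,"rz":0,"grip":0.45},{"x":0,"y":0,"z":0,"rx":0,"ry":0,"rz":0,"grip":0.45}]';python3 - <<'E'
from h import *
import cv2
np.set_printoptions(precision=4,suppress=True)
yaw=np.radians(-66.6);x=np.array([np.cos(yaw),np.sin(yaw),0]);n=np.array([-x[1],x[0],0]);O=np.array([.4599,.1902,0])
for nm in("wrist","side"):
    d=optics.read_camera(nm);q=proj(d,O-.02*x+[0,0,.048]);u,v=q.astype(int);g=d["color"].max(2)
    e=proj(d,O-.04*x+[0,0,.048]);print(nm,"expected rear top edge px",e)
    # dark pixels (pack and handle): region near cradle
    h=proj(d,O-.078*x+[0,0,.043]);print("expected handle end px",h)
    for k in(-.018,0,.018):
        pr=[(a,int(g[int(w[1]),int(w[0])])) for a in range(-90,32,3) for w in[proj(d,O+a*1e-3*x+k*n+[0,0,.048 if a>-40 else .044])]]
        print(k,pr)
E
```

```text
time: 18.4
eef_pos: [0.4018, 0.3306, 0.1638]
tcp_rot: [0.524, 0.798, -0.16, 0.252]
contact_force: [0.9, 0.4, 0.5]
opening: 0.449
finger_force: 0.0
wrist expected rear top edge px [309.3905 204.8155]
expected handle end px [309.0227 176.708 ]
-0.018 [(-90, 126), (-87, 75), (-84, 51), (-81, 52), (-78, 56), (-75, 55), (-72, 52), (-69, 59), (-66, 59), (-63, 7), (-60, 14), (-57, 6), (-54, 17), (-51, 11), (-48, 15), (-45, 22), (-42, 16), (-39, 24), (-36, 34), (-33, 35), (-30, 30), (-27, 30), (-24, 30), (-21, 30), (-18, 34), (-15, 52), (-12, 43), (-9, 42), (-6, 44), (-3, 39), (0, 41), (3, 36), (6, 36), (9, 63), (12, 55), (15, 50), (18, 45), (21, 31), (24, 24), (27, 20), (30, 13)]
0 [(-90, 16), (-87, 6), (-84, 18), (-81, 0), (-78, 14), (-75, 33), (-72, 28), (-69, 33), (-66, 36), (-63, 35), (-60, 29), (-57, 39), (-54, 23), (-51, 25), (-48, 38), (-45, 37), (-42, 25), (-39, 29), (-36, 35), (-33, 30), (-30, 32), (-27, 30), (-24, 36), (-21, 107), (-18, 109), (-15, 114), (-12, 112), (-9, 113), (-6, 115), (-3, 114), (0, 111), (3, 113), (6, 112), (9, 111), (12, 112), (15, 113), (18, 115), (21, 95), (24, 68), (27, 56), (30, 37)]
0.018 [(-90, 135), (-87, 110), (-84, 46), (-81, 55), (-78, 51), (-75, 53), (-72, 50), (-69, 53), (-66, 58), (-63, 14), (-60, 15), (-57, 2), (-54, 16), (-51, 11), (-48, 20), (-45, 8), (-42, 18), (-39, 29), (-36, 26), (-33, 31), (-30, 35), (-27, 36), (-24, 35), (-21, 105), (-18, 113), (-15, 104), (-12, 106), (-9, 115), (-6, 115), (-3, 114), (0, 109), (3, 113), (6, 113), (9, 105), (12, 100), (15, 102), (18, 97), (21, 88), (24, 68), (27, 64), (30, 47)]
side expected rear top edge px [216.3591 376.9884]
expected handle end px [204.7769 401.6645]Traceback (most recent call last):
  File "<stdin>", line 11, in <module>
IndexError: index 413 is out of bounds for axis 0 with size 400
```

The numbers agree: the label's rear edge is 22 mm behind home and the handle end about 76 mm behind. In the hand the label's rear edge was also 22 mm behind the pack's centre, so the pack is home and square. The gripper is clear.

```bash
python3 -c "
from plant import sign_off
print(sign_off())"
```

```text
the job is handed in; nothing more can be done
None
```

I drew the pack from the tester, laid it in the charger cradle, slid it home against the end wall with the handle pointing out, and let go. I then handed the job in at about 18.5 s; sign-off gave no verdict. The final position was checked by force and pixel measurements, since my picture views were used up.

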